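# Draw the screwdriver slantwise out of the half-covered box

### The arm

A 6-joint arm with a two-finger parallel gripper is mounted at the origin on a cart in front of the work surface, level with it; the furniture and walls round the work are solid. World frame = base frame: x ahead of the robot, y to its left, z up, the work surface at z = 0. Lengths are in m, angles in rad, forces in N, time in s.
With the tool pointing down it reaches from about 0.35 to 0.775 m from the base axis. Payload 5.5 kg.
Tool frame: the origin (TCP) lies midway between the tips of the shut fingers; the grasp point (between the pads) lies 19 mm behind it; x points along the fingers, y is the direction in which the jaws open and shut, and the axes are right-handed (so a half turn about x gives the same grasp; the last joint's range is limited). The gripper opens to 85 mm and grips with 20 to 120 N. Pads are 22 mm wide; open, the fingers measure 114 mm over their backs; the gripper's body (76 mm by 85 mm) begins 54 mm behind the grasp point. The pads swing forward as they close: fully open they stand 13 mm farther back than shut.
Start: joints at [1.174, 0.313, 0.046, 1.304, 0, 1.431], TCP at [0.146, 0.556, 0.231] pointing down, gripper open.
Joint ranges: [-2.76, 2.76], [-0.86, 1.69], [-1.03, 1.26], [-2.2, 2.34], [-1.47, 1.5], [-3.14, 3.14]. Speed limits (rad/s): [2.57, 2.57, 3.14, 3.14, 3.14, 3.14].

### API

Orientations are given as a unit quaternion [w, x, y, z].
In Python, from workcell import env, optics, order, models gives the robot as it stands. The module is installed in compiled form; this text tells all that it offers.
- The arm moves only by the tool servo_tool, never from a script. Its argument "moves" is a list of rows, each a list of 5 numbers: the shift along the tool's x, y, z in cm, then the turn about the tool's x in rad, then the closure, from -1 (fully open) to 1 (shut). A call has exactly 10 rows; each row shifts and turns the commanded pose from where the row before left it, along the tool's axes as they then stand; what a row does not reach is not made up. A row lasts 1/8 s, in which the tool goes at most 62.5 mm and 10.7 degrees, less where a joint would pass 70% of its speed; a pose out of reach is approached as far as the arm can. A call is refused whole if a number of a shift passes 6.25 or a number of a turn 0.188, either way. A call with a gripper value outside its range is refused whole. The fingers move at their own pace and stop on an object; "grip_force" is the grip in N (left out, the last holds). Time passes only in rows, so rows that do not move let the fingers close, or fill a call up. It gives the time, the measured TCP pose, the force and the opening at its end, in the units of the state.
- env.get_state(): the state, without advancing time (a new reading comes with each control period).
- optics.read_camera(name): name is "scene" or "top"; returns a dict with "pixels" (480x640x3 uint8, blue, green, red), "vertical_fov" (degrees; the focal length in pixels is half the picture's height over the tangent of half this angle, whatever the lens; pixels are square), "cx", "cy" (the principal point, pixels), "k1" (the pictures are not rectified: a ray, as slopes to the right and down, at radius r is drawn at 1 + k1 r^2 times it, then the intrinsics apply), "extrinsics" (4x4, takes a point from world to camera coordinates). Camera axes: x right, y up, looking along -z (the intrinsics and any distortion apply to the point x, -y, -z); pixel columns grow to the right and rows downward; lengths in m; the calibration is good to about 2 mm. A picture is of the moment at which its call begins. There is no depth.
- order.hand_in(): hands the job in, once; it reports no verdict.
Trained networks look in a picture, given as the dict that the camera call returned (one of the last four; its "shot" number tells which), for a name from the list of things; names that differ only in an ending like _2 or _b are one class to them, and where a whole thing is asked for, a point or a joint stands for the part that bears it (a point fixed in the world has none). Each returns a list of dicts, best first, with "conf" (0 to 1); they miss things now and then, are a little off and sometimes report something else, mostly with a low value. They report only what shows in the picture. A call takes as long as a camera call.
- models.outline_of(name, picture): "pixels" (480x640 bool, what is visible of it) and "location" ([column, row] in pixels, amid what is visible of it).
- models.pinpoint(name, picture): "location" ([column, row] in pixels: a listed point, or the origin of a listed thing).
The state is a dict: "clock": time; "joint_pos": joint angles; "qvel": joint speeds; "tau": joint torques, N m; "tcp_pos": TCP position; "orientation": TCP orientation; "wrist_force": force on the tool from outside, world axes, zero at the start; "ft_torque": the same for the moment, N m; "finger_gap": finger opening in m.
Only numpy, scipy, OpenCV 4.12 (cv2) and the standard library are available. Lean on these libraries where they do the work, as an engineer would, in place of code of your own. Each camera call takes 0.05 s, during which the arm holds its last target.

### The job

The screwdriver lies in the wooden box with its blade under the fixed cover, and it is longer than the gap in front of the cover. Take it by the handle, raise the handle so that it slants up through the gap, and draw it out without levering it against the cover. Finish while still holding it in the air in front of the box (the robot's side), most of it past the near wall and all of it clearly higher than the rim, for the fitter to take; leave the small things around the box alone.

Things in the scene. Friction and masses are not known exactly. Their poses are not given: they have to be found in the camera images.
- box: Open-topped box of light wood, fixed, outside 256 x 146 x 66 mm (x, y, z), walls and floor 8 mm thick (inside 240 x 130 mm, inner floor 8 mm above the worktop). Origin: centre of its underside. Its -x axis points to the robot within 0.35 rad: at that near end is the open gap, 125 mm long (box x -120 to +5 mm); the far part is roofed. The near wall is as high as the others.
- cover: The fixed flat wooden cover over the far part of the box, 6 mm thick, flush with the rim (top 66 mm, underside 60 mm above the worktop, 52 mm above the box's inner floor). It spans the box's whole inside width, from box x = +5 mm to +124 mm. Its origin is the same as the box's.
- cover_edge (a point): Middle of the lower edge of the cover's near side: box x = +5 mm, 60 mm above the worktop. The screwdriver has to pass under this edge.
- near_rim (a point): Middle of the top outer edge of the box's near wall: box x = -128 mm, 66 mm above the worktop. The screwdriver has to pass over this wall.
- screwdriver: Loose screwdriver, 204 mm, 90 g, on the box's inner floor about along the box, handle toward the robot in the gap, blade under the cover. Handle: 100 mm long, 28 mm across, its end 5 to 17 mm from the near wall; round shaft 7 mm thick, on the same axis. Origin: under mid-length, at the handle's underside; y axis from blade to handle; long axis 14 mm above the origin. Balances in the handle.
- driver_butt (a point): Centre of the handle's free end, on the screwdriver's long axis.
- driver_tip (a point): Tip of the blade, on the long axis, 204 mm from driver_butt.
- driver_middle (a point): Middle of the screwdriver on the long axis, 102 mm from either end, where the handle begins.
- tub: Small round tub, 48 mm wide, 32 mm high, left of the space in front of the box; origin under its centre. To be left alone.
- meter: Pen-shaped meter, 148 x 30 x 18 mm, lying right of the box; origin under its centre, its long side along its own y. To be left alone.
- cutter: Small hand tool (tube cutter), 112 x 38 x 18 mm, lying right of the space in front of the box; origin under its centre, its long side along its own y. To be left alone.

How it is judged:
On the way:
1. the handle's end is above the rim while the blade is still under the cover: the screwdriver slants through the gap (height (world z) of driver_butt above 0.07 m and height (world z) of driver_tip below 0.06 m and x of driver_tip in the frame of box between 0.005 and 0.12 m), for 0.1 s.
At the end, for the whole second after the job is handed in: Gripper holds the screwdriver still, clear of box and cover: both ends over 85 mm above the worktop (about 20 mm above the rim), its middle past the outer face of the near wall, at most 0.27 m in front of it and within 0.2 m of the box's long axis sideways (height (world z) of each of driver_butt, driver_tip above 0.085 m and x of driver_middle in the frame of box between -0.4 and -0.128 m and y of driver_middle in the frame of box between -0.2 and 0.2 m and contact force between screwdriver and the fingers above 1 N and contact force between screwdriver and box below 0.05 N and linear speed of screwdriver below 0.03 m/s and angular speed of screwdriver below 0.3 rad/s); the arm keeps its last pose, push and grip.
It fails at once if the screwdriver was levered against the cover with more than 12 N (contact force between screwdriver and cover above 12 N).
It fails at once if the tub was moved by more than 20 mm (distance of tub from where it was at the start of the episode above 0.02 m).
It fails at once if the meter was moved by more than 20 mm (distance of meter from where it was at the start of the episode above 0.02 m).
It fails at once if the cutter was moved by more than 20 mm (distance of cutter from where it was at the start of the episode above 0.02 m).
It also fails if it takes over 32 s, if anything falls off the work surface, if the arm or the gripper's body presses on something with over 40 N, if the wrist force passes 120 N, or if a joint passes its speed limit or range.

## Working session

There is one attempt and no reset: what is moved stays moved. The work goes in short steps, Python scripts to look and compute and a tool call to move; the robot and the scene stay as the last step left them, time stands still between calls to the robot, and variables do not carry over. Pictures are saved under pics/ and viewed, and the job is handed in when it is done.

Besides the shell and the picture viewer there is one more tool, called by a JSON object that holds its "fn" and its "kwargs", one argument or row to a line. servo_tool: Moves the arm, as the interface text tells. Its arguments: {"type":"object","properties":{"moves":{"type":"array"},"grip_force":{"type":"number"}},"required":["moves"]}

```bash
mkdir -p pics
cat > h.py <<'E'
import numpy as np, cv2
from workcell import env, optics, order, models
from scipy.spatial.transform import Rotation as R
def rot(q): return R.from_quat([q[1],q[2],q[3],q[0]]).as_matrix()
def K(p):
    f=240/np.tan(np.radians(p["vertical_fov"])/2)
    return np.array([[f,0,p["cx"]],[0,f,p["cy"]],[0,0,1.]]), np.array([p["k1"],0,0,0,0.])
def ray(p,uv):
    k,d=K(p); u=cv2.undistortPoints(np.array([[uv]],float),k,d)[0,0]
    E=np.array(p["extrinsics"]); Rm=E[:3,:3]; o=-Rm.T@E[:3,3]
    v=Rm.T@np.array([u[0],-u[1],-1]); return o,v/np.linalg.norm(v)
def onz(p,uv,z):
    o,v=ray(p,uv); return o+v*(z-o[2])/v[2]
def proj(p,X):
    k,d=K(p); E=np.array(p["extrinsics"]); c=(E[:3,:3]@np.atleast_2d(X).T).T+E[:3,3]; c=c*[1,-1,-1]
    return cv2.projectPoints(c,np.zeros(3),np.zeros(3),k,d)[0][:,0]
E
python3 - <<'E'
from h import *
print(env.get_state())
Z=dict(near_rim=.066,cover_edge=.06,driver_butt=.022,driver_tip=.022,driver_middle=.022,box=0,screwdriver=.008,tub=0,meter=0,cutter=0)
for c in ["scene","top"]:
    p=optics.read_camera(c); cv2.imwrite(f"pics/{c}0.png",p["pixels"])
    print(c,ray(p,(320,240)))
    for n,z in Z.items():
        for r in models.pinpoint(n,p)[:2]:
            print(n,np.round(r["location"],1),round(r["conf"],2),np.round(onz(p,r["location"],z),4))
E
```

```text
{'clock': 0.0, 'joint_pos': array([ 1.17440927e+00,  3.13990121e-01,  4.49879444e-02,  1.30358385e+00,
       -1.76270513e-05,  1.43119778e+00]), 'qvel': array([ 0.0019408 , -0.00020964, -0.00078663,  0.00118387, -0.00026149,
       -0.00079043]), 'tau': array([-4.17289721e-04, -4.80626571e+01,  2.98533082e+01,  1.95662782e-02,
       -2.06429099e-04,  3.30066491e-06]), 'tcp_pos': array([0.14585463, 0.55567648, 0.23041837]), 'orientation': array([ 0.7011246 ,  0.08992735,  0.70144769, -0.09115098]), 'wrist_force': array([ 0.98867433, -0.50857585,  0.22975081]), 'ft_torque': array([ 0.04256887, -0.02354387, -0.01334414]), 'finger_gap': 0.08549804770405403}
scene (array([-0.14633493, -0.67922197,  0.9625556 ]), array([ 0.56678313,  0.3720703 , -0.73506501]))
near_rim [273.9 270.6] 0.59 [ 0.4245 -0.1939  0.066 ]
near_rim [176.1 241. ] 0.22 [0.375  0.0284 0.066 ]
cover_edge [320.3 235.6] 0.8 [ 0.5606 -0.2159  0.06  ]
driver_butt [282.9 277.1] 0.62 [ 0.4486 -0.1961  0.022 ]
driver_middle [315.5 251.2] 0.92 [ 0.546  -0.2131  0.022 ]
box [314.6 251.6] 0.73 [ 0.5601 -0.2011 -0.    ]
tub [176.8 240.7] 0.56 [0.415  0.0797 0.    ]
meter [428.4 288.4] 0.85 [ 0.6048 -0.4586 -0.    ]
cutter [415.2 369.4] 0.96 [ 0.4166 -0.5241  0.    ]
cutter [272.4 267.5] 0.25 [ 0.4717 -0.1502  0.    ]
top (array([ 0.42713613, -0.22741235,  1.24520249]), array([ 0.0999743 ,  0.00139401, -0.99498904]))
near_rim [299.7 297. ] 0.74 [ 0.4309 -0.1881  0.066 ]
cover_edge [311.2 235.1] 0.68 [ 0.5557 -0.2078  0.06  ]
driver_butt [300.5 289. ] 0.76 [ 0.4475 -0.1878  0.022 ]
driver_middle [316.2 240.5] 0.71 [ 0.5488 -0.2178  0.022 ]
box [314.2 237. ] 0.86 [ 0.5584 -0.2132  0.    ]
screwdriver [313.6 249.5] 0.93 [ 0.5311 -0.2127  0.008 ]
tub [313.3 247. ] 0.43 [ 0.537  -0.2118  0.    ]
meter [426.8 220.2] 0.68 [ 0.5999 -0.4521  0.    ]
cutter [459.3 308.8] 0.63 [ 0.4139 -0.5214  0.    ]
```

View pics/scene0.png

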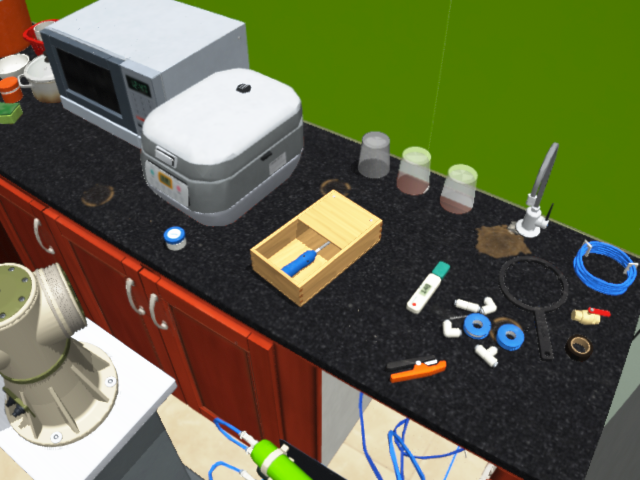

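View pics/top0.png

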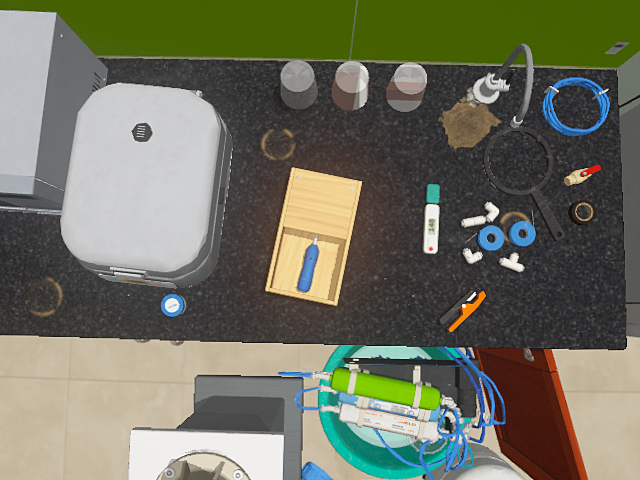

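The pictures show the box at about (265–362, 168–304) in the top view. The blue handle lies in the gap from about (302,291) to (314,246), with the tub at (172,305), the meter at (431,220) and the cutter at (463,310). The tub detection in the top view at (313,247) is false. I'll refine the box and driver poses next.

Run:
```python
from h import *
p=optics.read_camera("top"); im=p["pixels"]
cv2.imwrite("pics/topz.png",cv2.resize(im[155:315,250:400],None,fx=3.7,fy=3.7,interpolation=cv2.INTER_CUBIC))
ps=optics.read_camera("scene")
cv2.imwrite("pics/scenez.png",cv2.resize(ps["pixels"][185:305,245:390],None,fx=5,fy=5,interpolation=cv2.INTER_CUBIC))
# box outline
for c,q in(("top",p),("scene",ps)):
  for n in("box","cover","screwdriver","tub","cutter","meter"):
    r=models.outline_of(n,q)
    if r:
      m=r[0]["pixels"].astype(np.uint8); print(c,n,round(r[0]["conf"],2),r[0]["location"],m.sum(), np.round(onz(q,r[0]["location"],.0),3))
      if n=="box" and c=="top":
        mm=cv2.findContours(m,0,1)[0]; k=max(mm,key=cv2.contourArea); a=cv2.minAreaRect(k); print(a,cv2.boxPoints(a))
        print([np.round(onz(q,x,.066),4) for x in cv2.boxPoints(a)])
# driver from blue mask, top
hsv=cv2.cvtColor(im,cv2.COLOR_BGR2HSV); m=cv2.inRange(hsv,(100,120,40),(130,255,255)); m[:235]=0;m[300:]=0;m[:,:290]=0;m[:,335:]=0
ys,xs=np.nonzero(m); P=np.array([onz(p,(x,y),.022) for x,y in zip(xs,ys)])[:,:2]
c=P.mean(0);w=np.linalg.svd(P-c)[2][0]; w*=-np.sign(w[0]); t=(P-c)@w
print("axis c",c,"dir to butt",w,np.degrees(np.arctan2(-w[1],-w[0])),t.min(),t.max(),"butt",c+w*t.max(),"mid",c+w*t.min())
# box fit by reprojecting the corners
from scipy.optimize import least_squares
uv=np.array([[292,168],[362,181],[337,304],[265,293]],float)
L=np.array([[.128,.073],[.128,-.073],[-.128,-.073],[-.128,.073]])
def f(b):
    s,co=np.sin(b[2]),np.cos(b[2]); W=L@np.array([[co,s],[-s,co]])+b[:2]
    return (proj(p,np.c_[W,np.full(4,.066)])-uv).ravel()
r=least_squares(f,[.56,-.21,-.1]); print(r.x,np.round(r.fun,1))
```

```text
top box 0.76 [316.6, 231.5] 8584 [ 0.57  -0.218  0.   ]
((313.66387939453125, 235.51329040527344), (73.5458984375, 127.34903717041016), 11.768290519714355) [[264.6772  290.3494 ]
 [290.65057 165.67719]
 [362.65057 180.67719]
 [336.6772  305.3494 ]]
[array([ 0.4424, -0.118 ,  0.066 ]), array([ 0.6963, -0.1625,  0.066 ]), array([ 0.6686, -0.3095,  0.066 ]), array([ 0.4161, -0.2618,  0.066 ])]
top cover 0.73 [308.6, 269.5] 613 [ 0.489 -0.203  0.   ]
top screwdriver 0.79 [309.3, 268.6] 640 [ 0.491 -0.205  0.   ]
top tub 0.81 [169.9, 301.3] 441 [0.415 0.087 0.   ]
top cutter 0.6 [463.3, 311.3] 824 [ 0.409 -0.53   0.   ]
top meter 0.9 [427.1, 218.6] 999 [ 0.603 -0.453  0.   ]
scene cover 0.84 [336.2, 218.9] 2242 [ 0.673 -0.187 -0.   ]
scene screwdriver 0.93 [300.6, 262.1] 506 [ 0.518 -0.193  0.   ]
scene tub 0.87 [173.5, 237.1] 394 [0.419 0.094 0.   ]
scene cutter 0.65 [416.4, 367.4] 925 [ 0.422 -0.524  0.   ]
scene meter 0.61 [429.7, 289.1] 826 [ 0.605 -0.462  0.   ]
axis c [ 0.48999535 -0.20194436] dir to butt [-0.97666152  0.21478426] -12.402870398609904 -0.05112814692357581 0.046314117694180174 butt [ 0.44476213 -0.19199681] mid [ 0.53993024 -0.21292588]
[ 0.55386446 -0.21368021 -0.17250387] [-0.8 -0.5 -0.3  0.2  0.6  1.8  0.5 -1.6]
```

View pics/topz.png

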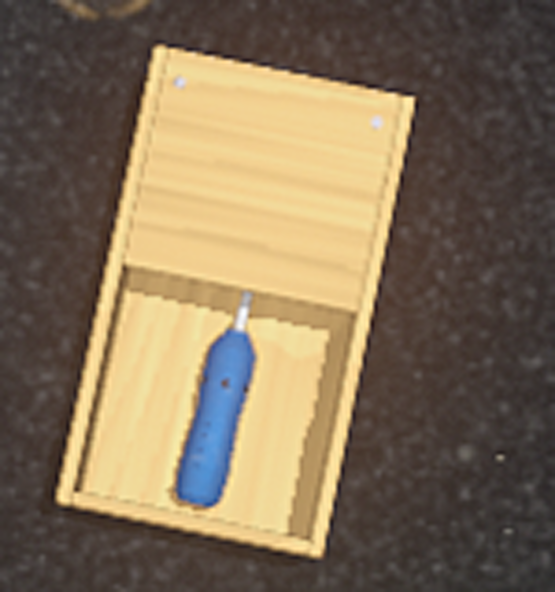

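View pics/scenez.png

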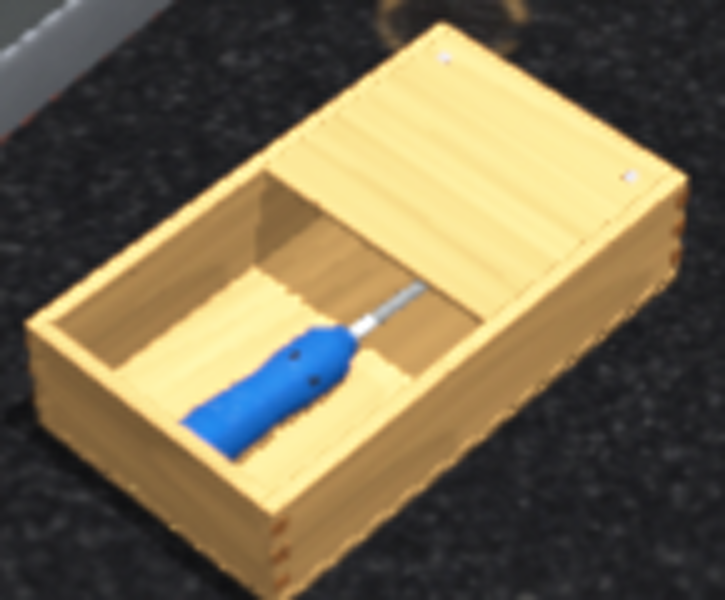

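Run:
```python
from h import *
s=env.get_state(); M=rot(s["orientation"]); print(np.round(M,3))
p=optics.read_camera("scene")
for uv in [(200,222),(147,180),(300,150)]: print(uv,onz(p,uv,0))
d=np.array([.9767,-.2148,0])
y=M[:,1]; perp=np.array([.2148,.9767,0])
for t in np.arange(-3.2,3.2,.001):
    pass
a=np.arctan2(y[1],y[0]); b=np.arctan2(perp[1],perp[0])
for k in(0,np.pi,-np.pi):
    w=(b+k-a+np.pi)%(2*np.pi)-np.pi
    print("world yaw",w,"tool x turn",-w if M[2,0]<0 else w, "joint6 now",s["joint_pos"][5])
```

```text
[[ 0.     0.254  0.967]
 [ 0.     0.967 -0.254]
 [-1.     0.     0.   ]]
(200, 222) [ 4.89678735e-01  7.45649501e-02 -1.11022302e-16]
(147, 180) [0.52798326 0.29077117 0.        ]
(300, 150) [ 8.38100800e-01  3.00046793e-02 -1.11022302e-16]
world yaw 0.040363753779717015 tool x turn -0.040363753779717015 joint6 now 1.4312358204612523
world yaw -3.101228899810076 tool x turn 3.101228899810076 joint6 now 1.4312358204612523
world yaw -3.101228899810076 tool x turn 3.101228899810076 joint6 now 1.4312358204612523
```

{"fn": "servo_tool", "kwargs": {
  "moves": [
    [0, -4.3, 4.3, -0.04, -0.3],
    [0, -4.5, 4.3, 0, -0.3],
    [0, -4.5, 4.3, 0, -0.3],
    [0, -4.5, 4.3, 0, -0.3],
    [0, -4.5, 4.3, 0, -0.3],
    [0, -4.5, 4.3, 0, -0.3],
    [0, -5.8, 2, 0, -0.3],
    [0, -5.8, 2, 0, -0.3],
    [0, -5.8, 2, 0, -0.3],
    [0, -5.8, 2, 0, -0.3]
  ],
  "grip_force": 20
}}

```text
clock: 3.1
tcp_pos: [0.3666, -0.008, 0.2317]
orientation: [0.704, 0.076, 0.702, -0.076]
wrist_force: [2.4, 0.2, -0.5]
finger_gap: 0.0554
```

{"fn": "servo_tool", "kwargs": {
  "moves": [
    [0, -4.1, 3.6, 0, -0.3],
    [0, -4.1, 3.6, 0, -0.3],
    [0, -4.1, 3.6, 0, -0.3],
    [0, -4.0, 3.6, 0, -0.3],
    [4, 0, 0, 0, -0.3],
    [4, 0, 0, 0, -0.3],
    [3, 0, 0, 0, -0.3],
    [0, 0, 0, 0, -0.3],
    [0, 0, 0, 0, -0.3],
    [0, 0, 0, 0, -0.3]
  ]
}}

```text
clock: 4.35
tcp_pos: [0.4732, -0.1968, 0.123]
orientation: [0.704, 0.076, 0.702, -0.077]
wrist_force: [0.8, 0.2, 0.6]
finger_gap: 0.0555
```

```bash
cat > look.py <<'E'
from h import *
import sys
n=sys.argv[1]; s=env.get_state(); print(s["clock"],s["tcp_pos"],s["wrist_force"],s["finger_gap"])
a=optics.read_camera("scene"); b=optics.read_camera("top")
x=cv2.resize(a["pixels"][130:310,220:400],(400,400),interpolation=2); y=cv2.resize(b["pixels"][150:330,220:400],(400,400),interpolation=2)
cv2.imwrite(f"pics/{n}.png",np.hstack([x,y]))
M=rot(s["orientation"]); print(np.round(M[:,1:],3).tolist())
E
python3 look.py a1
```

```text
4.35 [ 0.47322225 -0.1968334   0.12299941] [0.75510157 0.19491516 0.56522498] 0.05551814097372732
[[0.215, 0.977], [0.977, -0.215], [-0.001, 0.003]]
```

View pics/a1.png

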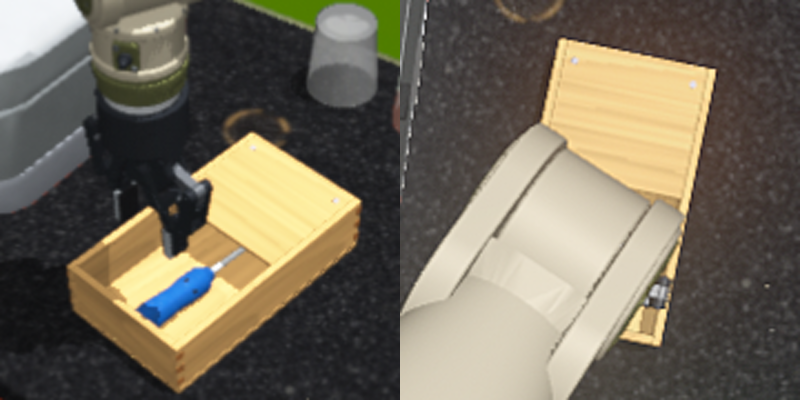

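The scene view shows the open fingers straddling the handle line in the gap, as intended. I'll lower and grip now.

{"fn": "servo_tool", "kwargs": {
  "moves": [
    [4, 0, 0, 0, -0.3],
    [4, 0, 0, 0, -0.3],
    [2, 0, 0, 0, -0.3],
    [1.1, 0, 0, 0, -0.3],
    [0, 0, 0, 0, -0.3],
    [0, 0, 0, 0, 1],
    [0, 0, 0, 0, 1],
    [0, 0, 0, 0, 1],
    [0, 0, 0, 0, 1],
    [0, 0, 0, 0, 1]
  ],
  "grip_force": 20
}}

```text
clock: 5.7
tcp_pos: [0.473, -0.1968, 0.0114]
orientation: [0.704, 0.076, 0.702, -0.077]
wrist_force: [-1.2, 0.1, 6.4]
finger_gap: 0.0279
```

```bash
python3 look.py a2
```

```text
5.7 [ 0.47297376 -0.19681386  0.01136218] [-1.21983013  0.09145037  6.37405585] 0.02793748755794125
[[0.215, 0.977], [0.977, -0.215], [-0.001, 0.002]]
```

View pics/a2.png

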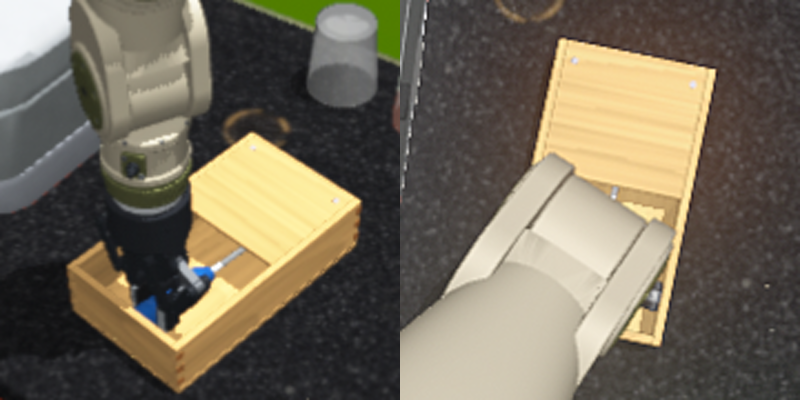

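{"fn": "servo_tool", "kwargs": {
  "moves": [
    [-0.5, 0, 0, 0, 1],
    [-0.5, 0, 0, 0, 1],
    [-0.5, 0, 0, 0, 1],
    [-0.5, 0, 0, 0, 1],
    [-0.5, 0, 0, 0, 1],
    [0, 0, 0, 0, 1],
    [0, 0, 0, 0, 1],
    [0, 0, 0, 0, 1],
    [0, 0, 0, 0, 1],
    [0, 0, 0, 0, 1]
  ]
}}

```text
clock: 7.05
tcp_pos: [0.472, -0.1962, 0.0351]
orientation: [0.703, 0.077, 0.703, -0.076]
wrist_force: [0.1, -0.0, -0.5]
finger_gap: 0.028
```

```bash
python3 look.py a3
```

```text
7.05 [ 0.47201448 -0.19618633  0.03514233] [ 0.08387148 -0.00956093 -0.53260882] 0.027995672619176334
[[0.215, 0.977], [0.977, -0.215], [0.0, -0.0]]
```

View pics/a3.png

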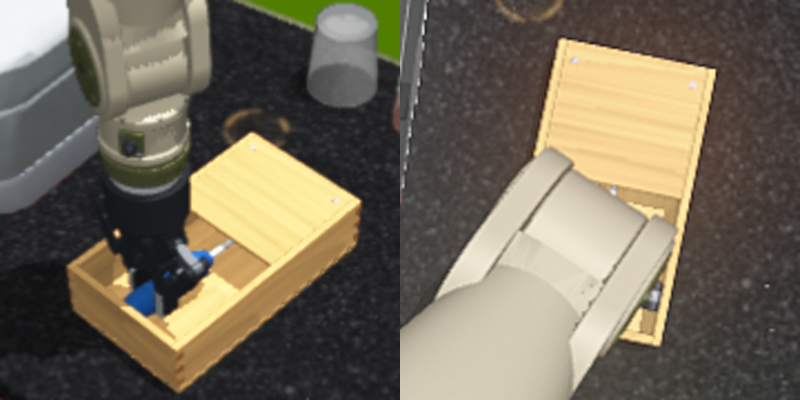

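```bash
cat > tilt.py <<'E'
from h import *
import sys
s=env.get_state(); t=s["tcp_pos"]; print(s["clock"],np.round(t,4),np.round(s["wrist_force"],2),s["finger_gap"])
q=optics.read_camera("scene")
d=rot(s["orientation"])[:,2]; nrm=rot(s["orientation"])[:,1]
bx=np.array([.554,-.2137]); 
for n in("driver_butt","driver_middle","driver_tip"):
    for r in models.pinpoint(n,q)[:1]:
        o,v=ray(q,r["location"]); X=o+v*((t-o)@nrm)/(v@nrm)
        print(n,np.round(r["location"],1),round(r["conf"],2),np.round(X,4),"along from grasp",round((X-t)@d,4))
u=proj(q,t)[0]; x0,y0=int(u[0])-70,int(u[1])-60
im=q["pixels"][max(0,y0):y0+120,max(0,x0):x0+160]; print("crop",x0,y0)
cv2.imwrite(f"pics/{sys.argv[1]}.png",cv2.resize(im,None,fx=5,fy=5,interpolation=2))
E
python3 tilt.py b1
```

```text
7.15 [ 0.4721 -0.1962  0.0352] [1.47 0.19 0.34] 0.02776702664278904
driver_butt [280.1 267. ] 0.48 [ 0.4484 -0.191   0.0515] along from grasp -0.0242
driver_middle [313.1 245.6] 0.76 [ 0.5399 -0.2111  0.0445] along from grasp 0.0695
driver_tip [319.3 251.6] 0.53 [ 0.5579 -0.2151  0.0107] along from grasp 0.0879
crop 219 205
```

View pics/b1.png

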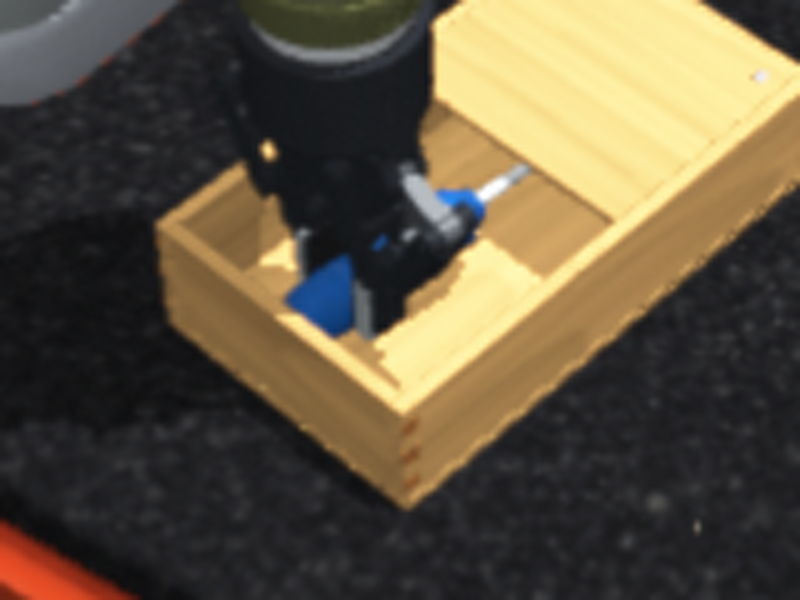

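The handle is gripped but stayed almost level (butt z 51 mm, middle z 44 mm), so pad friction is holding it. I'll ease the grip a little so the blade can sink to the floor, which avoids using the cover.

{"fn": "servo_tool", "kwargs": {
  "moves": [
    [0, 0, 0, 0, 0.5],
    [0, 0, 0, 0, 0.42],
    [0, 0, 0, 0, 0.4],
    [0, 0, 0, 0, 0.38],
    [0, 0, 0, 0, 0.37],
    [0, 0, 0, 0, 0.37],
    [0, 0, 0, 0, 0.37],
    [0, 0, 0, 0, 0.37],
    [0, 0, 0, 0, 0.37],
    [0, 0, 0, 0, 0.37]
  ]
}}

```text
clock: 8.6
tcp_pos: [0.4721, -0.1963, 0.0353]
orientation: [0.703, 0.077, 0.703, -0.076]
wrist_force: [0.6, -0.2, -0.5]
finger_gap: 0.0276
```

```bash
python3 tilt.py b2
```

```text
8.6 [ 0.4721 -0.1963  0.0353] [ 0.59 -0.17 -0.53] 0.02761487001391701
driver_butt [281.  267.3] 0.73 [ 0.4506 -0.1915  0.0488] along from grasp -0.022
driver_middle [311.1 246.8] 0.49 [ 0.5341 -0.2099  0.0453] along from grasp 0.0635
crop 219 205
```

View pics/b2.png

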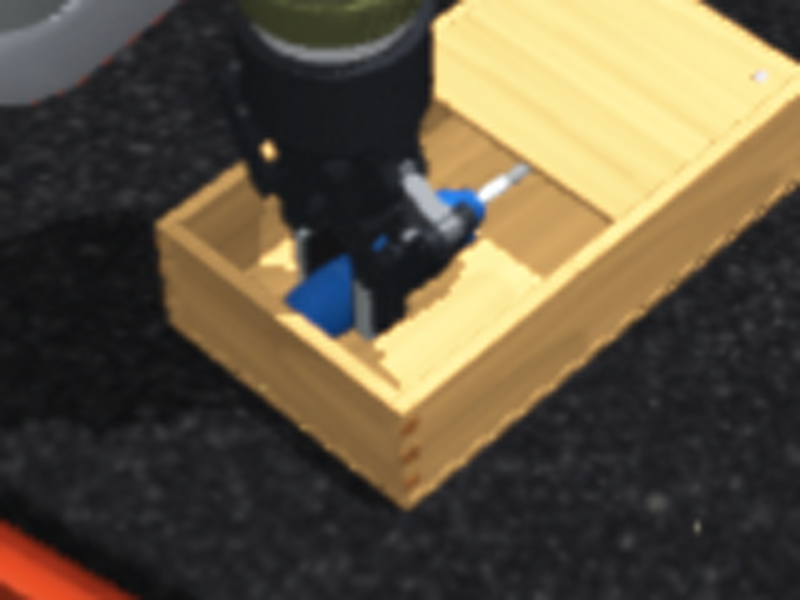

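Nothing moved, so I'll ease it a little further.

{"fn": "servo_tool", "kwargs": {
  "moves": [
    [0, 0, 0, 0, 0.36],
    [0, 0, 0, 0, 0.355],
    [0, 0, 0, 0, 0.35],
    [0, 0, 0, 0, 0.347],
    [0, 0, 0, 0, 0.345],
    [0, 0, 0, 0, 0.345],
    [0, 0, 0, 0, 0.342],
    [0, 0, 0, 0, 0.342],
    [0, 0, 0, 0, 0.34],
    [0, 0, 0, 0, 0.34]
  ]
}}

```text
clock: 10.05
tcp_pos: [0.4721, -0.1962, 0.0353]
orientation: [0.703, 0.077, 0.703, -0.076]
wrist_force: [-0.1, -0.6, -0.5]
finger_gap: 0.0283
```

```bash
python3 tilt.py b3
```

```text
10.05 [ 0.4721 -0.1962  0.0353] [-0.11 -0.57 -0.52] 0.028322591940605917
driver_butt [281.2 265.8] 0.65 [ 0.4514 -0.1917  0.0528] along from grasp -0.0212
driver_middle [313.3 244.6] 0.57 [ 0.5405 -0.2113  0.0473] along from grasp 0.07
driver_tip [271.4 268.2] 0.47 [ 0.4265 -0.1862  0.0665] along from grasp -0.0467
crop 219 205
```

View pics/b3.png

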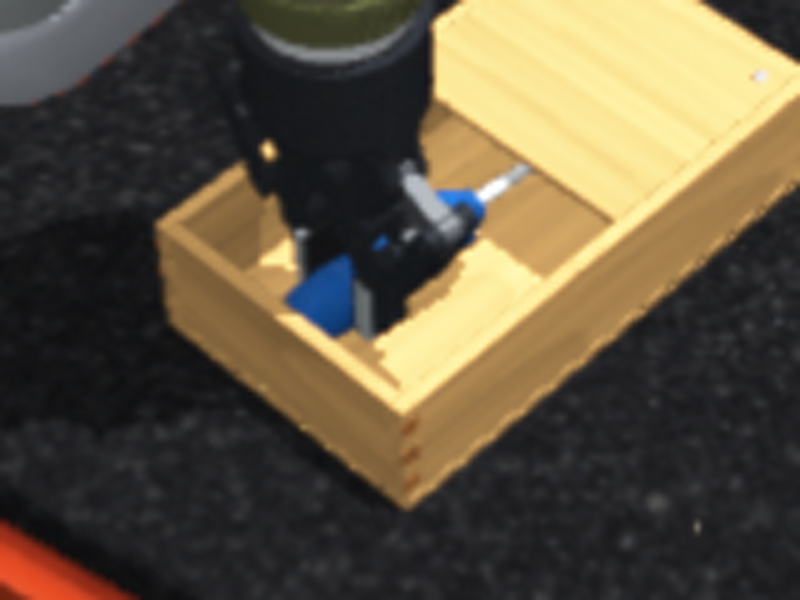

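{"fn": "servo_tool", "kwargs": {
  "moves": [
    [0, 0, 0, 0, 0.337],
    [0, 0, 0, 0, 0.335],
    [0, 0, 0, 0, 0.333],
    [0, 0, 0, 0, 0.331],
    [0, 0, 0, 0, 0.329],
    [0, 0, 0, 0, 0.327],
    [0, 0, 0, 0, 0.325],
    [0, 0, 0, 0, 0.325],
    [0, 0, 0, 0, 0.6],
    [0, 0, 0, 0, 1]
  ]
}}

```text
clock: 11.5
tcp_pos: [0.4721, -0.1962, 0.0356]
orientation: [0.703, 0.077, 0.703, -0.076]
wrist_force: [0.6, -0.5, 4.3]
finger_gap: 0.0009
```

```bash
python3 tilt.py b4
```

```text
11.5 [ 0.4721 -0.1962  0.0356] [ 0.63 -0.48  4.27] 0.0008783663750249312
driver_butt [279.7 275.6] 0.87 [ 0.4456 -0.1904  0.0262] along from grasp -0.0271
driver_middle [312.8 256.6] 0.91 [ 0.5386 -0.2109  0.01  ] along from grasp 0.0681
crop 219 205
```

View pics/b4.png

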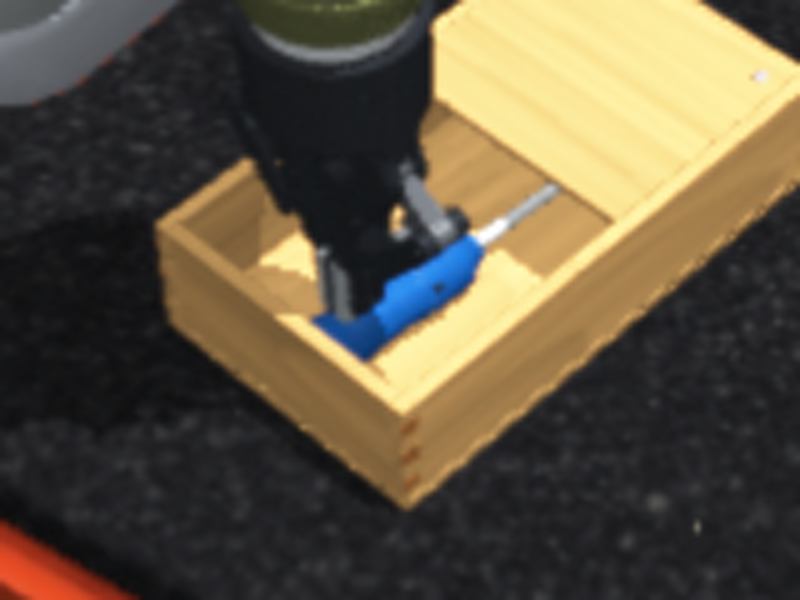

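The driver slipped straight down to the floor without pivoting, so easing the grip doesn't work. I'll measure where it lies, grip again, and pivot it by light contact while watching the wrist force.

Run:
```python
from h import *
s=env.get_state(); t=s["tcp_pos"]; M=rot(s["orientation"])
q=optics.read_camera("scene"); im=q["pixels"]
m=cv2.inRange(cv2.cvtColor(im,cv2.COLOR_BGR2HSV),(100,120,40),(130,255,255)); m[:245]=0;m[290:]=0;m[:,:270]=0;m[:,335:]=0
print(m.sum()//255)
for uv in [(279.7,275.6),(312.8,256.6)]:
    X=onz(q,uv,.022); print(np.round(X,4),"tool yz",np.round(M.T@(X-t),4)[1:])
# shaft: handle/shaft junction and cover crossing in the zoom b4: (480,240)->, (555,187)
for z in[(480,240),(555,187)]:
    uv=(219+z[0]/5,205+z[1]/5); X=onz(q,uv,.022); print(uv,np.round(X,4),np.round(M.T@(X-t),4)[1:])
```

```text
297
[ 0.4482 -0.1882  0.022 ] tool yz [ 0.0026 -0.0251]
[ 0.5299 -0.2168  0.022 ] tool yz [-0.0078  0.0608]
(315.0, 253.0) [ 0.5411 -0.215   0.022 ] [-0.0036  0.0713]
(330.0, 242.4) [ 0.5849 -0.2254  0.022 ] [-0.0044  0.1164]
```

{"fn": "servo_tool", "kwargs": {
  "moves": [
    [-3, 0, 0, 0, -0.3],
    [0, -0.2, 0, 0, -0.3],
    [0, 0, 0, 0, -0.3],
    [0, 0, 0, 0, -0.3],
    [0, 0, 0, 0, -0.3],
    [3, 0, 0, 0, -0.3],
    [2.4, 0, 0, 0, -0.3],
    [0, 0, 0, 0, 1],
    [0, 0, 0, 0, 1],
    [0, 0, 0, 0, 1]
  ],
  "grip_force": 20
}}

```text
clock: 13.0
tcp_pos: [0.4724, -0.1986, 0.0122]
orientation: [0.704, 0.076, 0.702, -0.077]
wrist_force: [0.4, -0.1, -0.9]
finger_gap: 0.0278
```

{"fn": "servo_tool", "kwargs": {
  "moves": [
    [0, 0, 0, 0, 1],
    [-1, 0, 0, 0, 1],
    [-1, 0, 0, 0, 1],
    [-0.8, 0, 0, 0, 1],
    [-0.3, 0, 0, 0, 1],
    [-0.3, 0, 0, 0, 1],
    [-0.2, 0, 0, 0, 1],
    [-0.2, 0, 0, 0, 1],
    [0, 0, 0, 0, 1],
    [0, 0, 0, 0, 1]
  ]
}}

```text
clock: 14.25
tcp_pos: [0.4715, -0.1981, 0.049]
orientation: [0.703, 0.077, 0.703, -0.076]
wrist_force: [-0.4, -0.0, -1.4]
finger_gap: 0.0274
```

```bash
python3 tilt.py c1; python3 -c "
from h import *
s=env.get_state();print(s['ft_torque'])"
```

```text
14.25 [ 0.4715 -0.1981  0.049 ] [-0.4  -0.05 -1.45] 0.02735937136234656
driver_butt [280.1 262.9] 0.78 [ 0.4473 -0.1928  0.0668] along from grasp -0.0248
driver_middle [315.3 244.2] 0.63 [ 0.544  -0.2141  0.047 ] along from grasp 0.0742
crop 219 202
[-0.0079283   0.10462355 -0.05418237]
```

View pics/c1.png

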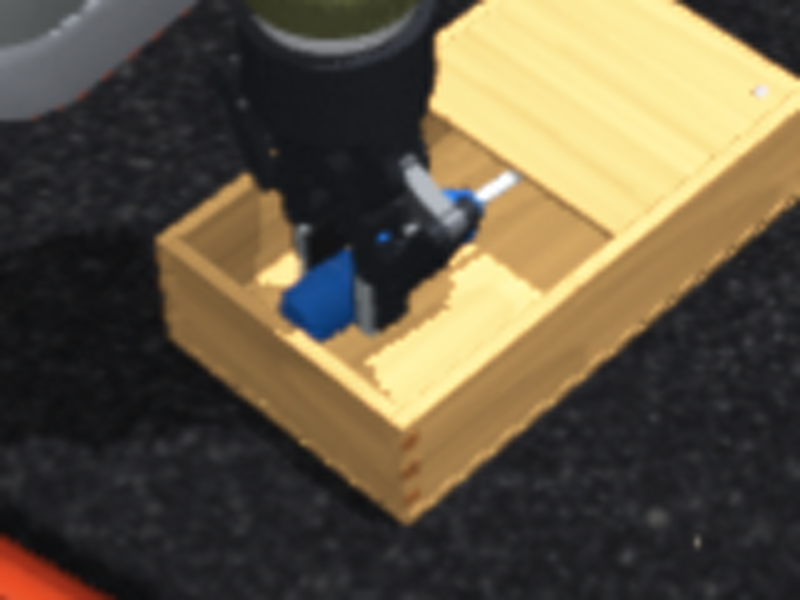

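Tilt is starting (butt 67 mm, middle 47 mm) and the wrist force is only about 1 N. I'll continue slowly.

{"fn": "servo_tool", "kwargs": {
  "moves": [
    [-0.2, 0, 0, 0, 1],
    [-0.2, 0, 0, 0, 1],
    [-0.2, 0, 0, 0, 1],
    [-0.2, 0, 0, 0, 1],
    [-0.2, 0, 0, 0, 1],
    [-0.2, 0, 0, 0, 1],
    [-0.2, 0, 0, 0, 1],
    [-0.2, 0, 0, 0, 1],
    [0, 0, 0, 0, 1],
    [0, 0, 0, 0, 1]
  ]
}}

```text
clock: 15.7
tcp_pos: [0.4716, -0.1981, 0.0652]
orientation: [0.703, 0.077, 0.703, -0.076]
wrist_force: [0.3, -0.1, -1.2]
finger_gap: 0.0277
```

```bash
python3 tilt.py c2; python3 -c "
from h import *
s=env.get_state();print(s['ft_torque'])"
```

```text
15.7 [ 0.4716 -0.1981  0.0652] [ 0.29 -0.14 -1.24] 0.02766141025109827
driver_butt [276.3 257.6] 0.76 [ 0.4389 -0.1909  0.09  ] along from grasp -0.0334
driver_middle [314.2 242. ] 0.55 [ 0.5409 -0.2134  0.0563] along from grasp 0.071
crop 219 196
[-0.02846593  0.10696842  0.07111686]
```

View pics/c2.png

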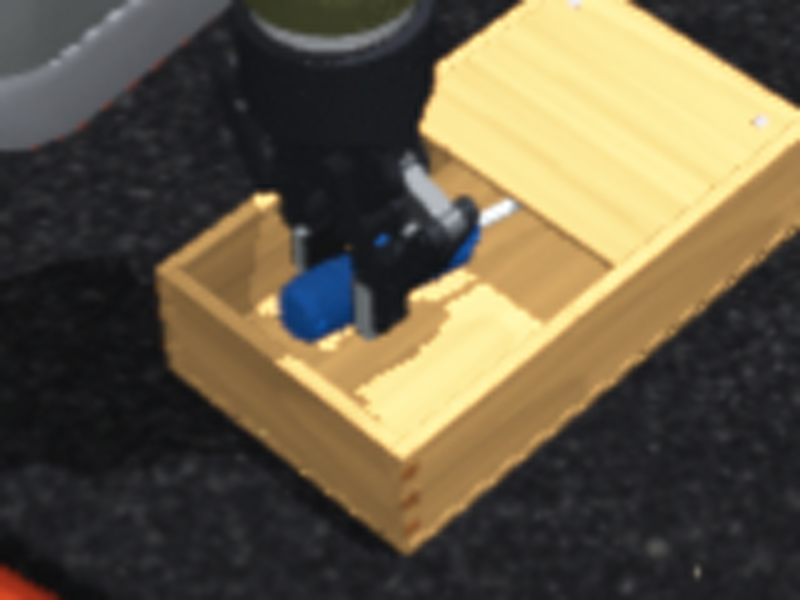

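The slant now runs under the cover with about 1 N of contact. A bit more slant, then I'll lower slightly to come off the cover and start drawing it out.

{"fn": "servo_tool", "kwargs": {
  "moves": [
    [-0.3, 0, 0, 0, 1],
    [-0.3, 0, 0, 0, 1],
    [-0.3, 0, 0, 0, 1],
    [-0.3, 0, 0, 0, 1],
    [-0.2, 0, 0, 0, 1],
    [0, 0, 0, 0, 1],
    [0.3, 0, 0, 0, 1],
    [0.2, 0, 0, 0, 1],
    [0, 0, 0, 0, 1],
    [0, 0, 0, 0, 1]
  ]
}}

```text
clock: 17.15
tcp_pos: [0.4717, -0.1982, 0.0743]
orientation: [0.703, 0.077, 0.703, -0.076]
wrist_force: [0.1, 0.3, -0.5]
finger_gap: 0.0274
```

```bash
python3 tilt.py c3
```

```text
17.15 [ 0.4717 -0.1982  0.0743] [ 0.1   0.26 -0.54] 0.027421762678639737
driver_butt [277.6 256.3] 0.66 [ 0.4423 -0.1917  0.0912] along from grasp -0.0301
driver_middle [312.2 239.9] 0.78 [ 0.5353 -0.2122  0.0672] along from grasp 0.0651
driver_tip [311.9 250.7] 0.16 [ 0.534  -0.2119  0.0342] along from grasp 0.0637
crop 219 193
```

View pics/c3.png

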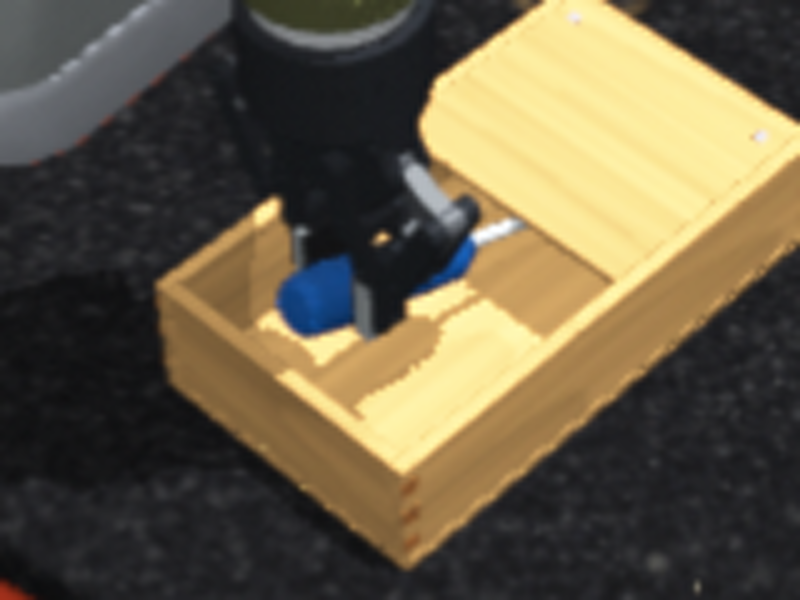

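The driver is free of the cover: wrist z is −0.5 N, which is just its weight, and the finger tips are above the rim. Now I'll draw it out along its own slant.

{"fn": "servo_tool", "kwargs": {
  "moves": [
    [-0.2, 0, -0.6, 0, 1],
    [-0.4, 0, -1.2, 0, 1],
    [-0.5, 0, -1.5, 0, 1],
    [-0.5, 0, -1.5, 0, 1],
    [-0.5, 0, -1.5, 0, 1],
    [-0.5, 0, -1.5, 0, 1],
    [-0.5, 0, -1.5, 0, 1],
    [-0.4, 0, -1.2, 0, 1],
    [0, 0, 0, 0, 1],
    [0, 0, 0, 0, 1]
  ]
}}

```text
clock: 18.6
tcp_pos: [0.3696, -0.1759, 0.1094]
orientation: [0.703, 0.076, 0.703, -0.077]
wrist_force: [-0.5, 0.0, -0.6]
finger_gap: 0.0275
```

```bash
python3 tilt.py c4
```

```text
18.6 [ 0.3696 -0.1759  0.1094] [-0.47  0.03 -0.62] 0.02751689529952037
driver_butt [235.6 267. ] 0.85 [ 0.3441 -0.1703  0.1416] along from grasp -0.0261
driver_middle [276.4 254.7] 0.78 [ 0.4395 -0.1914  0.0985] along from grasp 0.0716
driver_tip [309.7 242.1] 0.84 [ 0.5279 -0.2108  0.0664] along from grasp 0.1621
crop 178 210
```

View pics/c4.png

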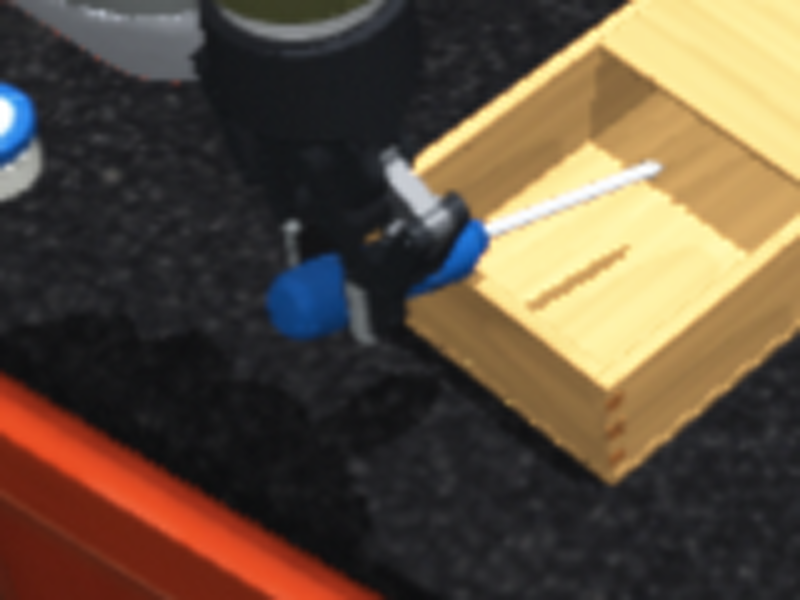

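Tip (z 66 mm) is out from under the cover. Lifting and drawing it further back.

{"fn": "servo_tool", "kwargs": {
  "moves": [
    [-1, 0, -0.2, 0, 1],
    [-1.5, 0, -0.4, 0, 1],
    [-1.5, 0, -0.8, 0, 1],
    [-1.5, 0, -0.8, 0, 1],
    [-1.3, 0, -0.8, 0, 1],
    [-0.6, 0, -0.8, 0, 1],
    [0, 0, -0.3, 0, 1],
    [0, 0, 0, 0, 1],
    [0, 0, 0, 0, 1],
    [0, 0, 0, 0, 1]
  ]
}}

```text
clock: 20.05
tcp_pos: [0.3291, -0.1667, 0.1829]
orientation: [0.703, 0.077, 0.703, -0.076]
wrist_force: [0.3, -0.4, -1.8]
finger_gap: 0.0276
```

```bash
python3 tilt.py c5
cat > fin.py <<'E'
from h import *
p=optics.read_camera("top"); s=env.get_state()
for n in("tub","meter","cutter"):
    r=models.pinpoint(n,p); print(n,[(np.round(onz(p,x["location"],0),3),round(x["conf"],2)) for x in r[:1]])
cv2.imwrite("pics/topf.png",p["pixels"]); print(s["qvel"].round(3))
E
python3 fin.py
```

```text
20.05 [ 0.3291 -0.1667  0.1829] [ 0.29 -0.36 -1.78] 0.027602938051532164
driver_butt [216.3 254.4] 0.63 [ 0.3104 -0.1626  0.2042] along from grasp -0.0192
driver_middle [254.6 241.3] 0.85 [ 0.3927 -0.1807  0.174 ] along from grasp 0.0652
driver_tip [292.6 228.8] 0.97 [ 0.4842 -0.2009  0.139 ] along from grasp 0.1589
crop 156 196
tub [(array([0.418, 0.083, 0.   ]), 0.79)]
meter [(array([ 0.6 , -0.45,  0.  ]), 0.65)]
cutter []
[-0.    -0.003 -0.001  0.002 -0.002  0.001]
```

View pics/c5.png

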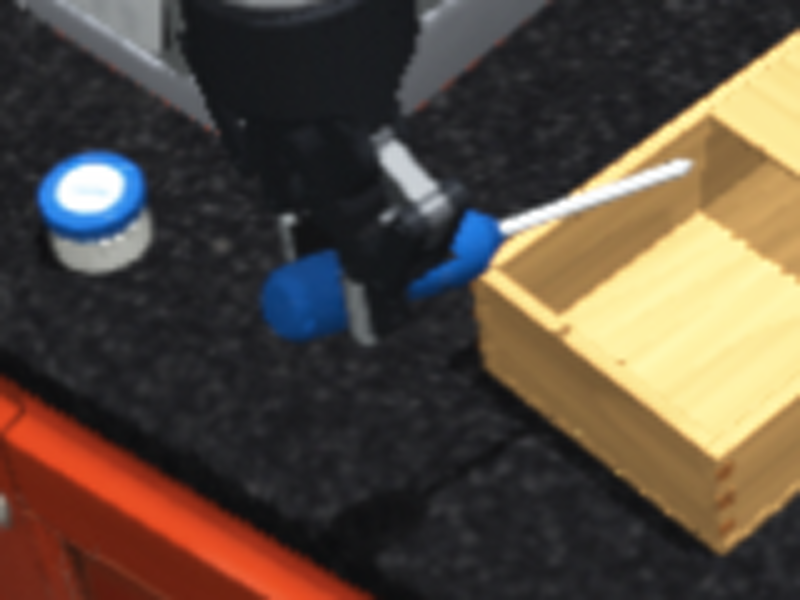

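View pics/topf.png

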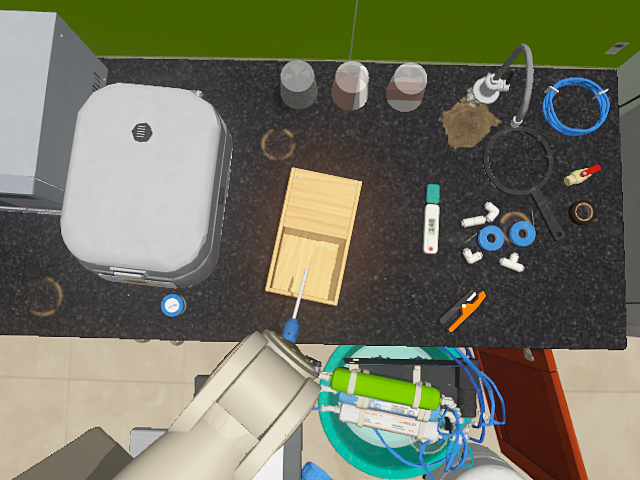

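Both views show the driver held in the air, with the tip at about (292,229) in the scene view and (306,268) in the top view. In the top view the tub, meter and cutter are where they started. Handing in.

```bash
python3 -c "
from h import *
print(order.hand_in()); s=env.get_state(); print(s['clock'],s['tcp_pos'],s['finger_gap'])"
```

```text
the job is handed in; nothing more can be done
None
the job is handed in; nothing more can be done
```

The screwdriver is out of the box, and I handed the job in at about 20 s with the gripper still holding it in front of the near wall. No verdict is reported at hand-in, so the figures below are my own last checks.

**What I did:** I gripped the handle about 28 mm from its end at 20 N and raised it until it slanted up through the gap. Then I lowered it 5 mm to come off the cover, drew it out along its own slant, and lifted it.

**What went wrong on the way:**
- **First attempt:** the tool cannot tilt, so the driver had to pivot between the pads. I tried easing the grip so the blade would sink to the floor. Instead the driver slipped about 24 mm back onto the box floor, and I gripped it again.
- **Cover contact:** the pivot that worked used light contact with the cover's edge. The wrist force changed by only about 1 N during it, against the 12 N limit. The force on the cover itself was not measured.

**Last checks:**

| Check | Measured | Required |
|---|---|---|
| Handle end height | about 204 mm | above 85 mm |
| Blade tip height | about 139 mm | above 85 mm |
| Middle, box x | about −0.16 m | −0.40 to −0.128 m |
| Finger opening | 27.6 mm on the 28 mm handle | still gripped |
| Arm | at rest | still |

- **Small things:** the tub and meter were found within a few millimetres of their first positions. The network did not report the cutter in the last picture, but by eye it lies where it was.
- **Readings that disagreed:** some of the network's point readings were wrong or a centimetre or so off during the job, including one false tub position and several driver-tip readings. The final three driver points agree with each other and with the picture.

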